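# Set out volumetric flasks for weighing

### The job

Set the four empty amber volumetric flasks out on the aluminium plate, where they come to room temperature before they are weighed: one standing upright in the middle of each ring, in order of size along the row, the smallest in the ring nearest the balance and the largest in the ring farthest from it. Set them down without dropping or tipping them over, and do not bump the balance or shift the wash bottle.

Things in the scene. Friction and masses are not known exactly. Their poses are not given: they have to be found in the camera images.
- flask_10: 10 ml amber volumetric flask, empty and closed: pear-shaped body 27 mm across (flat foot 22 mm) up to 36 mm, straight neck 10 mm thick, then a firmly screwed white cap 18 mm across and 14 mm high that can bear lifting; 88 mm high in all. Origin: centre of its underside; z up. Starts upright on the blue mat (top 3 mm above the bench)
- flask_25: 25 ml amber volumetric flask, empty and closed: pear-shaped body 40 mm across (flat foot 33 mm) up to 46 mm, straight neck 11 mm thick, then a firmly screwed white cap 20 mm across and 16 mm high that can bear lifting; 108 mm high in all. Origin: centre of its underside; z up. Starts upright on the blue mat (top 3 mm above the bench)
- flask_50: 50 ml amber volumetric flask, empty and closed: pear-shaped body 50 mm across (flat foot 41 mm) up to 58 mm, straight neck 12 mm thick, then a firmly screwed white cap 22 mm across and 18 mm high that can bear lifting; 138 mm high in all. Origin: centre of its underside; z up. Starts upright on the blue mat (top 3 mm above the bench)
- flask_100: 100 ml amber volumetric flask, empty and closed: pear-shaped body 60 mm across (flat foot 49 mm) up to 70 mm, straight neck 14 mm thick, then a firmly screwed white cap 24 mm across and 20 mm high that can bear lifting; 170 mm high in all. Origin: centre of its underside; z up. Starts upright on the blue mat (top 3 mm above the bench)
- ring_1: the ring at the right (-y) end of a straight row of four alike, 95 mm from centre to centre, engraved flush (dark line, 86 mm outside, 80 mm inside diameter) in a fixed flat aluminium plate 390 x 100 mm, its top 10 mm above the bench. Origin: ring centre on the plate's top; y along the row to its left end, z up
- ring_2: the ring second from the right of a straight row of four alike, 95 mm from centre to centre, engraved flush (dark line, 86 mm outside, 80 mm inside diameter) in a fixed flat aluminium plate 390 x 100 mm, its top 10 mm above the bench. Origin: ring centre on the plate's top; y along the row to its left end, z up
- ring_3: the ring third from the right of a straight row of four alike, 95 mm from centre to centre, engraved flush (dark line, 86 mm outside, 80 mm inside diameter) in a fixed flat aluminium plate 390 x 100 mm, its top 10 mm above the bench. Origin: ring centre on the plate's top; y along the row to its left end, z up
- ring_4: the ring at the left (+y) end of a straight row of four alike, 95 mm from centre to centre, engraved flush (dark line, 86 mm outside, 80 mm inside diameter) in a fixed flat aluminium plate 390 x 100 mm, its top 10 mm above the bench. Origin: ring centre on the plate's top; y along the row to its left end, z up
- balance: white top-loading precision balance with a round steel pan and dark display, 255 mm deep (x), 185 mm wide (y), 71 mm high, fixed; it stands beyond one end of the row, to the robot's left or right. Origin: centre of its underside; z up, its display end towards -x
- wash_bottle: bystander: white squeeze bottle with a red cap and a thin bent spout reaching 70 mm to its -x side, 68 mm across, 208 mm high, loose, standing on the side away from the balance. Origin: centre of its underside; z up

How it is judged (in metres and radians):
At the end, for the whole second after the job is handed in: Each flask stands upright (within 4.5 degrees) on the plate with its centre within 12 mm of the centre of its ring, released and at rest: counted from the ring nearest the balance 10 ml, 25 ml, 50 ml, 100 ml (((world y of balance below 0 m and horizontal distance between flask_10 and ring_1 below 0.012 m and z of flask_10 in the frame of ring_1 between -0.004 and 0.004 m and horizontal distance between flask_25 and ring_2 below 0.012 m and z of flask_25 in the frame of ring_2 between -0.004 and 0.004 m and horizontal distance between flask_50 and ring_3 below 0.012 m and z of flask_50 in the frame of ring_3 between -0.004 and 0.004 m and horizontal distance between flask_100 and ring_4 below 0.012 m and z of flask_100 in the frame of ring_4 between -0.004 and 0.004 m) or (world y of balance above 0 m and horizontal distance between flask_10 and ring_4 below 0.012 m and z of flask_10 in the frame of ring_4 between -0.004 and 0.004 m and horizontal distance between flask_25 and ring_3 below 0.012 m and z of flask_25 in the frame of ring_3 between -0.004 and 0.004 m and horizontal distance between flask_50 and ring_2 below 0.012 m and z of flask_50 in the frame of ring_2 between -0.004 and 0.004 m and horizontal distance between flask_100 and ring_1 below 0.012 m and z of flask_100 in the frame of ring_1 between -0.004 and 0.004 m)) and angle between each of flask_10, flask_25, flask_50, flask_100's own z axis and vertical below 0.08 rad and linear speed of each of flask_10, flask_25, flask_50, flask_100 below 0.01 m/s and angular speed of each of flask_10, flask_25, flask_50, flask_100 below 0.1 rad/s); the robot touches nothing.
It fails at once if a flask is dropped or knocked flying: it moves faster than 0.5 m/s while the fingers do not touch it ((contact force between flask_10 and the fingers below 0.02 N and linear speed of flask_10 above 0.5 m/s) or (contact force between flask_25 and the fingers below 0.02 N and linear speed of flask_25 above 0.5 m/s) or (contact force between flask_50 and the fingers below 0.02 N and linear speed of flask_50 above 0.5 m/s) or (contact force between flask_100 and the fingers below 0.02 N and linear speed of flask_100 above 0.5 m/s)).
It fails at once if a flask is tipped over: it leans more than 0.7 rad (angle between any of flask_10, flask_25, flask_50, flask_100's own z axis and vertical above 0.7 rad).
It fails at once if the balance is bumped: touched with more than 3 N (contact force between balance and anything else above 3 N).
It fails at once if the wash bottle is shifted more than 20 mm or tipped (distance of wash_bottle from where it was at the start of the episode above 0.02 m or angle between wash_bottle's own z axis and vertical above 0.3 rad).
It also fails if it takes over 102 s, if anything falls off the work surface, if the arm or the gripper's body presses on something with over 40 N, if the wrist force passes 120 N, or if a joint passes its speed limit or range.

### The arm

A 6-joint arm with a two-finger parallel gripper is mounted at the origin on the work surface. World frame = base frame: x ahead of the robot, y to its left, z up, the work surface at z = 0. Lengths are in m, angles in degrees, forces in N, time in s.
With the tool pointing down it reaches from about 0.3 to 0.75 m from the base axis. Payload 8.5 kg.
Tool frame: the origin (TCP) lies on the centre line of the jaws, within the pads' length; the fingertips stand 11 mm ahead of it and the grasp point (between the pads) lies 8 mm behind it; z points along the fingers, y is the line along which they close (so a half turn about z gives the same grasp; the last joint's range is limited). The gripper opens to 85 mm and grips with 20 to 120 N. Pads are 22 mm wide; open, the fingers measure 114 mm over their backs; the gripper's body (76 mm by 85 mm) begins 54 mm behind the grasp point. The pads swing forward as they close: fully open they stand 13 mm farther back than shut.
Start: joints at [-78.742, 21.807, 74.336, -0, 83.858, -12.336], TCP at [0.22, -0.504, 0.242] pointing down, gripper open.
Joint ranges: [-178.18, 178.18], [-50.72, 133.34], [12.68, 142.11], [-81.47, 261.47], [9.98, 163.14], [-165.26, 165.26]. Speed limits (degrees/s): [136.94, 136.94, 180, 180, 180, 180].

### API

Orientations are given as a 3x3 rotation matrix whose columns are the frame's x, y, z axes.
In Python, from rig import env, viewer gives the robot as it stands (env), with the cameras (viewer).
- The arm moves only by the tool jog_arm, called after "Request:" as name(argument=value, ...), one argument or row to a line, values as JSON. Schema: {"type":"object","properties":{"steps":{"type":"array","items":{"type":"number"},"minItems":5,"maxItems":50},"squeeze":{"type":"number"},"only":{"type":"string"},"quiet":{"type":"boolean"},"lines":{"type":"string"}},"required":["steps"],"additionalProperties":false}. steps is one flat list of numbers that holds 1 to 10 rows one after another, with no inner brackets; each row has 5 numbers: dx, dy, dz in fractions of the full range, 1 being 1 m, then a turn about the tool's z in normalised numbers (1 is 360 degrees), then the finger opening in m; each row shifts and turns the commanded pose from where the row before left it, along the tool's axes as they then stand; what a row does not reach is not made up. A row lasts 1/10 s, in which the tool goes at most 0.05 m and 8.59 degrees, less where a joint would pass 70% of its speed; a pose out of reach is approached as far as the arm can. The fingers move at their own pace and stop on an object; squeeze is the grip in N (left out, the last holds). Time passes only in rows, so rows that do not move let the fingers close. The tool returns the time, the measured TCP pose, the force, the opening and the grip force at its end. only (a regular expression) keeps the lines of the reply that match it, lines (a string "A,B") keeps lines A to B, and quiet returns only ok. Input that does not fit is refused with a message, and nothing moves.
- env.observe(): the state, without advancing time (a new reading comes with each control period).
- viewer.get_image(name): name is "side" or "top" or "wrist"; returns a dict with "pixels" (480x640x3 uint8, red, green, blue), "K" (3x3 intrinsics, pixels), "extrinsics" (4x4, takes a point from world to camera coordinates). Camera axes: x right, y down, z forward; pixel columns grow to the right and rows downward; lengths in m; the calibration is good to about 2 mm. A picture is of the moment at which its call begins. There is no depth.
- env.close_job(): hands the job in; it is judged then, once.
The state is a dict: "time_s": time; "q": joint angles; "qvel": joint speeds; "joint_efforts": joint torques, N m; "position": TCP position; "tool_rot": TCP orientation; "ft_force": force on the tool from outside, world axes, zero at the start; "wrist_torque": the same for the moment, N m; "grip_width": finger opening in m; "gripper_force": force on a finger pad.
Only numpy, scipy, OpenCV 4.12 (cv2) and the standard library are available. Lean on these libraries where they do the work, as an engineer would, in place of code of your own. Each camera call takes 0.05 s, during which the arm holds its last target. There are 200 camera calls.

## Working session

There is one attempt and no reset: what is moved stays moved. The work goes in short steps, Python scripts to look and compute and a tool call to move; the robot and the scene stay as the last step left them, time stands still between calls to the robot, and variables do not carry over. Pictures are saved under pics/ and viewed, at most 14 in all, crops included, and the job is handed in when it is done.

```bash
ls; mkdir -p pics; python3 - <<'E'
from rig import env, viewer
import cv2,numpy as np
np.set_printoptions(precision=4,suppress=True)
s=env.observe();print(s['time_s'],s['position'],s['tool_rot'],s['grip_width'])
for n in('top','side','wrist'):
    d=viewer.get_image(n);cv2.imwrite(f'pics/{n}0.png',d['pixels'][:,:,::-1]);print(n,d['K'],d['extrinsics'])
E
```

```text
pics
rig.py
0.0 [ 0.2201 -0.5037  0.2417] [[ 0.9164  0.4002 -0.0003]
 [ 0.4002 -0.9164  0.0015]
 [ 0.0003 -0.0015 -1.    ]] 0.08531369016605493
top [[596.3284   0.     317.6969]
 [  0.     596.3284 244.3425]
 [  0.       0.       1.    ]] [[-0.0237 -0.9996 -0.0163  0.0154]
 [-0.9986  0.0245 -0.0458  0.5545]
 [ 0.0462  0.0152 -0.9988  1.4714]
 [ 0.      0.      0.      1.    ]]
side [[589.2852   0.     317.3267]
 [  0.     589.2852 231.1445]
 [  0.       0.       1.    ]] [[-0.7977 -0.603  -0.0031  0.4288]
 [-0.4624  0.6149 -0.6388  0.2874]
 [ 0.3871 -0.5082 -0.7693  1.2354]
 [ 0.      0.      0.      1.    ]]
wrist [[354.9447   0.     316.2327]
 [  0.     354.9447 234.9547]
 [  0.       0.       1.    ]] [[ 0.4006 -0.9163 -0.0018 -0.5492]
 [-0.8803 -0.3854  0.2769 -0.0359]
 [-0.2544 -0.1094 -0.9609  0.3798]
 [ 0.      0.      0.      1.    ]]
```

View pics/top0.png

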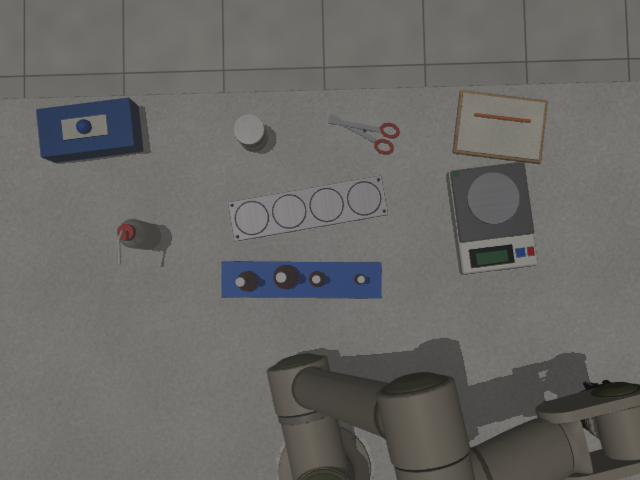

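View pics/side0.png

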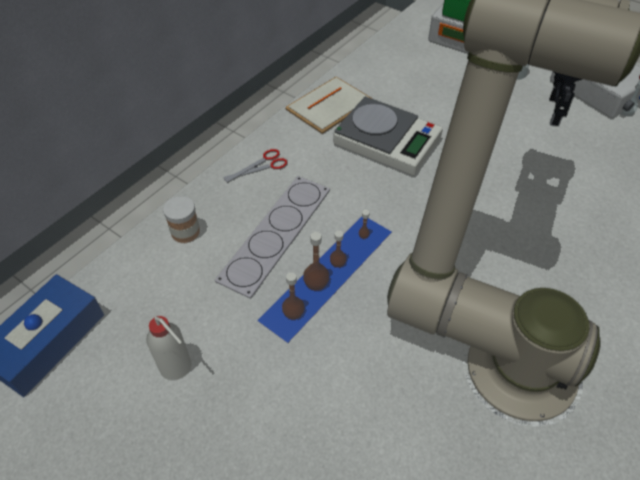

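The balance is on the right in the top view (−y), so ring_1 is nearest to it. The top-view caps are near (240,282), (281,278), (316,279) and (361,280), which reads as 50, 100, 25 and 10 ml. The ring centres are near (252,218), (289,211), (326,205) and (364,198). In the side view the caps are at (292,277), (316,238), (338,234) and (366,214). Next I'll segment the caps and triangulate.

```bash
cat > h.py <<'E'
from rig import env, viewer
import cv2,numpy as np
np.set_printoptions(precision=4,suppress=True)
def grab(n,f=None):
    d=viewer.get_image(n)
    if f: cv2.imwrite(f'pics/{f}.png',d['pixels'][:,:,::-1])
    return d
def ray(d,uv):
    E=d['extrinsics'];R,t=E[:3,:3],E[:3,3]
    return -R.T@t, R.T@np.linalg.inv(d['K'])@np.r_[uv,1]
def onz(d,uv,z):
    c,r=ray(d,uv);return c+r*(z-c[2])/r[2]
def tri(a,ua,b,ub):
    c1,r1=ray(a,ua);c2,r2=ray(b,ub);r1/=np.linalg.norm(r1);r2/=np.linalg.norm(r2)
    s=np.linalg.lstsq(np.c_[r1,-r2],c2-c1,rcond=None)[0]
    p,q=c1+r1*s[0],c2+r2*s[1];return (p+q)/2,np.linalg.norm(p-q)
def proj(d,p):
    x=d['K']@(d['extrinsics']@np.r_[p,1])[:3];return x[:2]/x[2]
def sat(img): 
    return img.max(2).astype(int)-img.min(2)
def blobs(d,x0,y0,x1,y1,lo,smax=40,amin=8):
    p=d['pixels'][y0:y1,x0:x1];m=((p.min(2)>lo)&(sat(p)<smax)).astype(np.uint8)
    n,l,st,c=cv2.connectedComponentsWithStats(m)
    return [(c[i]+[x0,y0],st[i]) for i in range(1,n) if st[i,4]>=amin]
E
python3 - <<'E'
from h import *
t=grab('top');s=grab('side')
print('top');[print(c,st[2:]) for c,st in blobs(t,225,262,380,296,120)]
print('side');[print(c,st[2:]) for c,st in blobs(s,270,205,385,290,120,amin=15)]
# rings: dark ellipses in plate
p=t['pixels'][170:245,222:392]
cv2.imwrite('pics/plate_top.png',cv2.resize(p[:,:,::-1],None,fx=4,fy=4,interpolation=cv2.INTER_CUBIC))
q=s['pixels'][170:350,200:400]
cv2.imwrite('pics/crop_side.png',cv2.resize(q[:,:,::-1],None,fx=3.3,fy=3.3,interpolation=cv2.INTER_CUBIC))
E
```

```text
top
[280.44   276.9733] [10  9 75]
[315.6364 278.9091] [ 8  7 44]
[360.697  279.0909] [ 6  7 33]
[239.4364 281.6727] [ 8  8 55]
side
[290.0846 227.975 ] [ 47  64 520]
[319.2855 238.415 ] [ 115   85 3482]
[285.1458 217.7657] [ 31  23 542]
[274.3892 243.2611] [ 12  24 203]
[369.0357 273.0139] [  46   49 1147]
```

View pics/crop_side.png

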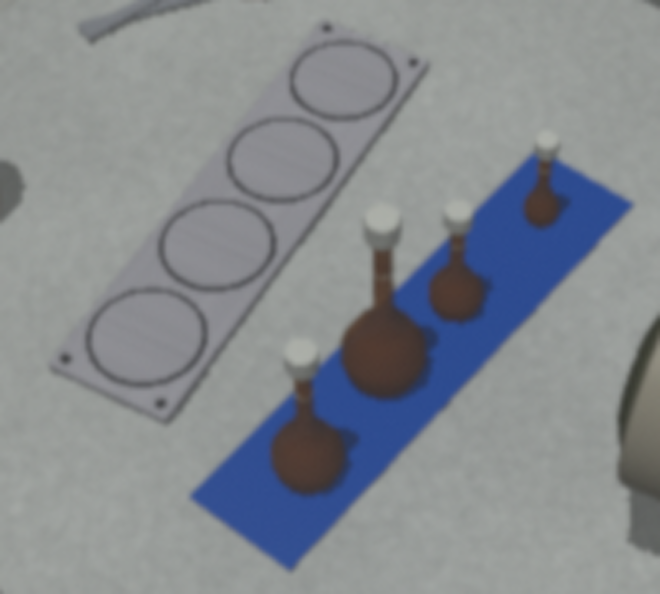

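The side crop shows the order 50, 100, 25, 10 from bottom-left to top-right. The cap middles, in full-image pixels, are about (291.5,278.2), (315.8,238.5), (338.8,235.8) and (365.5,213.9). All four rings are free and fully visible.

```bash
python3 - <<'E'
from h import *
t=grab('top');s=grab('side')
caps_t={'50':(239.4,281.7),'100':(280.4,277),'25':(315.6,278.9),'10':(360.7,279.1)}
caps_s={'50':(291.5,278.2),'100':(315.8,238.5),'25':(338.8,235.8),'10':(365.5,213.9)}
for k in caps_t:
    P,e=tri(t,caps_t[k],s,caps_s[k]);print(k,P,e)
def rings(d,x0,y0,x1,y1):
    g=cv2.cvtColor(d['pixels'][y0:y1,x0:x1],cv2.COLOR_RGB2GRAY)
    f=4;g=cv2.resize(g,None,fx=f,fy=f,interpolation=cv2.INTER_CUBIC)
    m=cv2.adaptiveThreshold(g,255,cv2.ADAPTIVE_THRESH_MEAN_C,cv2.THRESH_BINARY_INV,41,8)
    cs,_=cv2.findContours(m,cv2.RETR_LIST,cv2.CHAIN_APPROX_NONE);o=[]
    for c in cs:
        if len(c)<60: continue
        (x,y),(a,b),an=cv2.fitEllipse(c)
        if a>80 and b<220 and a/b>.55 and cv2.contourArea(c)>.9*np.pi*a*b/4: o.append([(x+.5)/f-.5+x0,(y+.5)/f-.5+y0,a/f,b/f])
    return np.array(sorted(o))
rt=rings(t,222,170,392,245);rs=rings(s,210,170,335,300)
print(rt);print(rs)
E
```

```text
50 [0.4678 0.1809 0.1327] 0.0006794502047247045
100 [0.4768 0.0848 0.162 ] 4.198526204316613e-05
25 [0.4701 0.0076 0.1004] 0.0003567515096602599
10 [ 0.4672 -0.0985  0.0812] 0.0009817195153194159
[[251.3138 217.5567  31.2328  31.4257]
 [251.354  217.532   34.5832  34.8829]
 [288.7695 210.956   31.301   31.3597]
 [288.7807 211.0092  34.7089  34.8091]
 [326.1823 204.4754  34.5977  34.8957]
 [326.1876 204.4762  31.3011  31.3551]
 [363.6928 197.8973  34.6299  34.8879]
 [363.7303 197.8973  31.2574  31.4241]]
[[243.839  271.7195  30.3947  37.6688]
 [243.9979 271.6216  26.3073  33.3416]
 [265.1867 243.8864  28.4492  36.4042]
 [265.3791 243.7622  24.444   32.0164]
 [285.0413 218.022   26.4788  34.7995]
 [285.1557 217.899   22.7168  30.552 ]
 [303.6036 193.7863  25.0324  33.5487]
 [303.6061 193.7817  20.9312  29.4298]]
```

```bash
python3 - <<'E'
from h import *
t=grab('top');s=grab('side')
rt=[(251.33,217.54),(288.77,210.98),(326.18,204.48),(363.71,197.9)]
rs=[(243.9,271.67),(265.28,243.82),(285.1,217.96),(303.6,193.78)]
R=[]
for i,(a,b) in enumerate(zip(rt,rs)):
    P,e=tri(t,a,s,b);Q=onz(t,a,.01);R.append(Q);print('ring',4-i,P,e,Q,onz(s,b,.01))
print(np.linalg.norm(np.diff(R,axis=0),axis=1))
p=env.observe()['position']
print(np.array([.477,.085])-p[:2], env.observe()['tool_rot'].T@np.array([.477-p[0],.085-p[1],0]))
E
```

```text
ring 4 [0.6268 0.1673 0.0078] 0.0014019867968517042 [0.6261 0.1666 0.01  ] [0.6262 0.1687 0.01  ]
ring 3 [0.641  0.073  0.0077] 0.0013816895515928603 [0.6402 0.0724 0.01  ] [0.6402 0.0747 0.01  ]
ring 2 [ 0.6549 -0.0211  0.0078] 0.001470680494373919 [ 0.6541 -0.0216  0.01  ] [ 0.6543 -0.0193  0.01  ]
ring 1 [ 0.669  -0.1154  0.008 ] 0.0014321047918317202 [ 0.6682 -0.1157  0.01  ] [ 0.6685 -0.1136  0.01  ]
[0.0952 0.095  0.0952]
[0.2569 0.589 ] [ 0.4712 -0.437   0.    ]
```

Heights and spacing check out: rings at z≈8 mm against 10 given, 95 mm apart, and the caps within 3 mm of the text. I'll turn the jaws so they close along world x.

The rows are not in the units I measure in: turns go in shares of 360 degrees. I convert before sending: -8.3 degrees is -0.0231.

Request:
jog_arm(
  steps=[0, 0, 0, -0.0231, 0.05, 0, 0, 0, -0.0231, 0.05, 0, 0, 0, -0.0231, 0.05, 0, 0, 0, -0.0231, 0.05, 0, 0, 0, -0.0231, 0.05, 0, 0, 0, -0.0231, 0.05, 0, 0, 0, -0.0231, 0.05, 0, 0, 0, -0.0231, 0.05],
  squeeze=40,
)

```text
time_s: 1.25
position: [0.2201, -0.504, 0.2423]
tool_rot: [[-0.006, 1.0, -0.0], [1.0, 0.006, 0.0], [0.0, -0.0, -1.0]]
ft_force: [0.1, 0.3, -0.4]
grip_width: 0.0503
gripper_force: 0.0
```

Request:
jog_arm(
  steps=[0, 0, 0, 0, 0.05],
)

```text
time_s: 1.35
position: [0.2201, -0.504, 0.2423]
tool_rot: [[-0.001, 1.0, -0.0], [1.0, 0.001, 0.0], [0.0, -0.0, -1.0]]
ft_force: [0.1, -0.1, 0.3]
grip_width: 0.05
gripper_force: 0.0
```

```bash
python3 -c "
from h import *
print(env.observe()['tool_rot'])"
```

```text
[[-0.0012  1.     -0.    ]
 [ 1.      0.0012  0.0001]
 [ 0.0001 -0.     -1.    ]]
```

Request:
jog_arm(
  steps=[0.02, 0.02, 0, 0, 0.05, 0.03, 0.02, 0, 0, 0.05, 0.03, 0.02, 0, 0, 0.05, 0.03, 0.02, 0, 0, 0.05, 0.03, 0.02, 0, 0, 0.05, 0.03, 0.02, 0, 0, 0.05, 0.03, 0.02, 0, 0, 0.05, 0.03, 0.02, 0, 0, 0.05, 0.03, 0.02, 0, 0, 0.05, 0.03, 0.02, 0, 0, 0.05],
)

```text
time_s: 2.35
position: [0.4208, -0.2127, 0.2425]
tool_rot: [[0.005, 1.0, 0.0], [1.0, -0.005, -0.0], [-0.0, 0.0, -1.0]]
ft_force: [0.8, -0.1, 0.6]
grip_width: 0.05
gripper_force: 0.0
```

Request:
jog_arm(
  steps=[0.03, 0.017, 0, 0, 0.05, 0.03, 0.02, 0, 0, 0.05, 0.03, 0.02, 0, 0, 0.05, 0.03, 0, 0, 0, 0.05, 0.03, 0, 0, 0, 0.05, 0.03, 0, 0, 0, 0.05, 0.03, 0, 0, 0, 0.05, 0.03, 0, 0, 0, 0.05, 0.03, 0, 0, 0, 0.05, 0.029, 0, 0, 0, 0.05],
)

```text
time_s: 3.35
position: [0.4771, 0.0863, 0.2424]
tool_rot: [[0.005, 1.0, 0.0], [1.0, -0.005, 0.0], [0.0, 0.0, -1.0]]
ft_force: [1.5, 0.2, 0.0]
grip_width: 0.0495
gripper_force: 0.0
```

Request:
jog_arm(
  steps=[0, 0, 0, 0, 0.05, 0, 0, 0, 0, 0.05],
)

```text
time_s: 3.55
position: [0.4771, 0.0852, 0.2424]
tool_rot: [[0.002, 1.0, 0.0], [1.0, -0.002, -0.0], [-0.0, 0.0, -1.0]]
ft_force: [0.3, 0.1, 0.7]
grip_width: 0.05
gripper_force: 0.0
```

```bash
python3 - <<'E'
from h import *
w=grab('wrist','w1');print([proj(w,p) for p in ([.477,.085,.173],[.468,.181,.141],[.47,.0076,.111])])
E
```

```text
[array([315.3098, 255.4175]), array([300.373 ,  89.9511]), array([307.1801, 318.7135])]
```

View pics/w1.png

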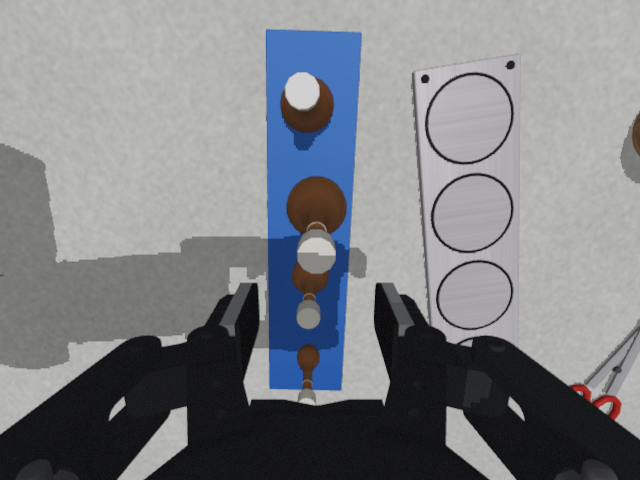

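The wrist view agrees with the triangulation. The 100 ml cap is at (316,252) against a predicted (315,255), and the 50 ml cap at (302,91) against (300,90). The jaws straddle it, so I descend.

Request:
jog_arm(
  steps=[0.001, 0, 0.02, 0, 0.05, 0, 0, 0.02, 0, 0.05, 0, 0, 0.02, 0, 0.05, 0, 0, 0.015, 0, 0.05, 0, 0, 0.013, 0, 0.05, 0, 0, 0, 0, 0.05, 0, 0, 0, 0, 0.01, 0, 0, 0, 0, 0.01, 0, 0, 0, 0, 0.01, 0, 0, 0, 0, 0.01],
  squeeze=40,
)

```text
time_s: 4.6
position: [0.4776, 0.0858, 0.1552]
tool_rot: [[0.0, 1.0, 0.002], [1.0, -0.0, -0.0], [-0.0, 0.002, -1.0]]
ft_force: [-1.7, 0.0, 6.2]
grip_width: 0.0228
gripper_force: 39.3
```

Request:
jog_arm(
  steps=[0, 0, 0, 0, 0.01, 0, 0, 0, 0, 0.01, 0, 0, 0, 0, 0.01, 0, 0, -0.01, 0, 0.01, 0, 0, -0.02, 0, 0.01, 0, 0, 0, 0, 0.01],
)

```text
time_s: 5.2
position: [0.4782, 0.086, 0.1867]
tool_rot: [[-0.0, 1.0, 0.005], [1.0, 0.0, -0.0], [-0.0, 0.005, -1.0]]
ft_force: [0.2, -0.5, -1.4]
grip_width: 0.0226
gripper_force: 39.4
```

```bash
python3 - <<'E'
from h import *
grab('side','s1')
E
```

```text
(no output)
```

View pics/s1.png

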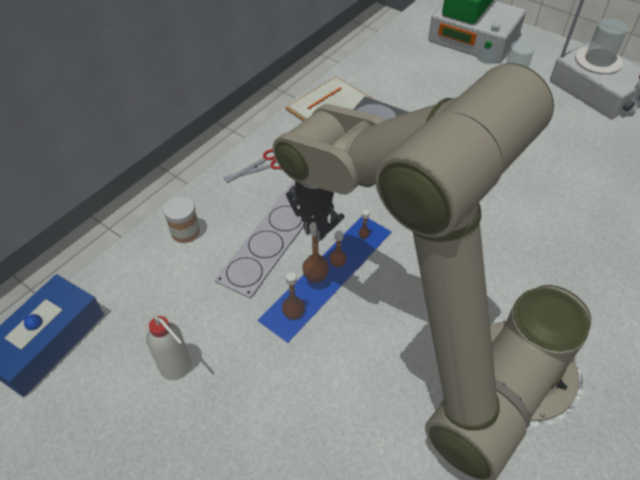

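The flask is held and lifted clear. I'll carry it to ring 4.

Request:
jog_arm(
  steps=[0.005, 0.008, 0, 0, 0.01, 0.01, 0.018, 0, 0, 0.01, 0.011, 0.02, 0, 0, 0.01, 0.011, 0.02, 0, 0, 0.01, 0.011, 0.02, 0, 0, 0.01, 0.011, 0.02, 0, 0, 0.01, 0.011, 0.02, 0, 0, 0.01, 0.008, 0.014, 0, 0, 0.01, 0.0035, 0.008, 0, 0, 0.01, 0, 0, 0, 0, 0.01],
)

```text
time_s: 6.25
position: [0.6256, 0.1679, 0.1831]
tool_rot: [[-0.0, 1.0, -0.001], [1.0, 0.0, -0.0], [-0.0, -0.001, -1.0]]
ft_force: [0.3, -1.0, -0.7]
grip_width: 0.0227
gripper_force: 39.4
```

Request:
jog_arm(
  steps=[0, 0, 0.01, 0, 0.01, 0, 0, 0.008, 0, 0.01, 0, 0, 0, 0, 0.01, 0, 0, 0, 0, 0.01],
)

```text
time_s: 6.65
position: [0.6249, 0.1672, 0.1662]
tool_rot: [[0.0, 1.0, -0.001], [1.0, -0.0, -0.0], [-0.0, -0.001, -1.0]]
ft_force: [1.4, -0.3, -1.2]
grip_width: 0.0224
gripper_force: 39.4
```

Request:
jog_arm(
  steps=[0, 0.001, 0.002, 0, 0.01, 0, 0, 0.0015, 0, 0.01, 0, 0, 0.001, 0, 0.01, 0, 0, 0, 0, 0.01, 0, 0, 0, 0, 0.01],
)

```text
time_s: 7.15
position: [0.6263, 0.1674, 0.1622]
tool_rot: [[0.0, 1.0, 0.001], [1.0, -0.0, 0.0], [0.0, 0.001, -1.0]]
ft_force: [-0.7, 0.2, 3.4]
grip_width: 0.0224
gripper_force: 39.6
```

Touching, with 3.4 N up on the wrist. I'll open, rise and go back above the 50 ml flask.

Request:
jog_arm(
  steps=[0, 0, 0, 0, 0.03, 0, 0, 0, 0, 0.035, 0, 0, 0, 0, 0.05, 0, 0, 0, 0, 0.05, 0, 0, -0.01, 0, 0.05, 0, 0, -0.03, 0, 0.05, 0, 0, -0.03, 0, 0.05],
)

```text
time_s: 7.85
position: [0.626, 0.1674, 0.2331]
tool_rot: [[0.0, 1.0, -0.001], [1.0, -0.0, -0.0], [-0.0, -0.001, -1.0]]
ft_force: [0.3, -0.2, 0.6]
grip_width: 0.0502
gripper_force: 0.0
```

Request:
jog_arm(
  steps=[0.001, -0.02, 0, 0, 0.05, 0.002, -0.03, 0, 0, 0.05, 0.003, -0.03, 0, 0, 0.05, 0.003, -0.03, 0, 0, 0.05, 0.003, -0.03, 0, 0, 0.05, 0.0015, -0.018, 0, 0, 0.05, 0, 0, 0, 0, 0.05, 0, 0, 0, 0, 0.05],
)

```text
time_s: 8.65
position: [0.4688, 0.181, 0.2327]
tool_rot: [[0.0, 1.0, 0.002], [1.0, -0.0, 0.0], [0.0, 0.002, -1.0]]
ft_force: [0.3, -0.4, -0.4]
grip_width: 0.0501
gripper_force: 0.0
```

```bash
python3 - <<'E'
from h import *
w=grab('wrist','w2');print(proj(w,[.468,.181,.141]),proj(w,[.468,.181,.035]),proj(w,[.626,.1675,.18]),proj(w,[.626,.1675,.01]))
E
```

```text
[314.1722 243.9436] [314.5102 210.231 ] [592.5423 287.2554] [468.3604 217.9645]
```

View pics/w2.png

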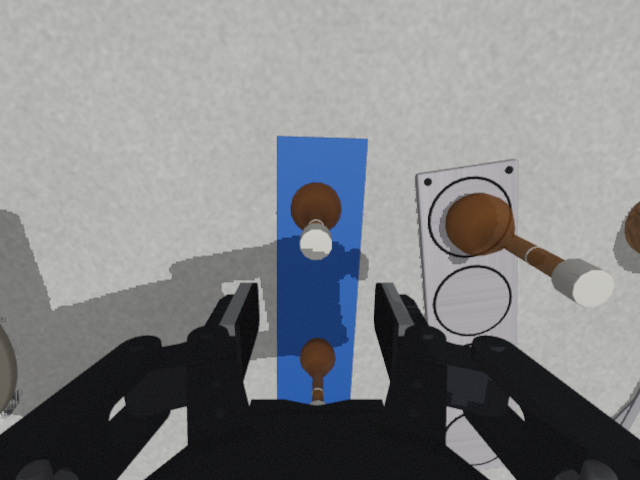

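The 100 ml flask stands in ring 4, its cap at (592,287) exactly as predicted. The 50 ml cap is at (316,243) between the jaws, as predicted.

Request:
jog_arm(
  steps=[0, 0, 0.03, 0, 0.05, 0, 0, 0.03, 0, 0.05, 0, 0, 0.03, 0, 0.05, 0, 0, 0.013, 0, 0.05, 0, 0, 0.0055, 0, 0.05, 0, 0, 0, 0, 0.05, 0, 0, 0, 0, 0.01, 0, 0, 0, 0, 0.01, 0, 0, 0, 0, 0.01, 0, 0, 0, 0, 0.01],
)

```text
time_s: 9.7
position: [0.4687, 0.1811, 0.1243]
tool_rot: [[0.0, 1.0, 0.002], [1.0, -0.0, 0.0], [0.0, 0.002, -1.0]]
ft_force: [-0.4, 0.1, 5.6]
grip_width: 0.0207
gripper_force: 39.2
```

Request:
jog_arm(
  steps=[0, 0, 0, 0, 0.01, 0, 0, 0, 0, 0.01, 0, 0, -0.01, 0, 0.01, 0, 0, -0.02, 0, 0.01, 0, 0, 0, 0, 0.01],
)

```text
time_s: 10.2
position: [0.4692, 0.1812, 0.1557]
tool_rot: [[-0.0, 1.0, 0.004], [1.0, 0.0, 0.001], [0.001, 0.004, -1.0]]
ft_force: [-0.4, 0.7, -0.8]
grip_width: 0.0207
gripper_force: 39.3
```

Request:
jog_arm(
  steps=[-0.004, 0.008, 0, 0, 0.01, -0.01, 0.018, 0, 0, 0.01, -0.013, 0.02, 0, 0, 0.01, -0.014, 0.022, 0, 0, 0.01, -0.014, 0.022, 0, 0, 0.01, -0.014, 0.022, 0, 0, 0.01, -0.014, 0.022, 0, 0, 0.01, -0.012, 0.018, 0, 0, 0.01, -0.008, 0.013, 0, 0, 0.01, -0.0045, 0.007, 0, 0, 0.01],
)

```text
time_s: 11.2
position: [0.641, 0.0722, 0.1519]
tool_rot: [[0.001, 1.0, -0.002], [1.0, -0.001, -0.0], [-0.0, -0.002, -1.0]]
ft_force: [-0.3, 1.0, 0.2]
grip_width: 0.0206
gripper_force: 39.3
```

Request:
jog_arm(
  steps=[0, 0, 0, 0, 0.01, 0, 0, 0.01, 0, 0.01, 0, 0, 0.005, 0, 0.01, 0, 0, 0, 0, 0.01, 0, 0, 0, 0, 0.01],
)

```text
time_s: 11.7
position: [0.6399, 0.0738, 0.1383]
tool_rot: [[-0.0, 1.0, -0.0], [1.0, 0.0, 0.0], [0.0, -0.0, -1.0]]
ft_force: [-0.5, 0.4, -0.3]
grip_width: 0.0206
gripper_force: 39.3
```

Request:
jog_arm(
  steps=[0, 0, 0.003, 0, 0.01, 0, 0, 0.002, 0, 0.01, 0, 0, 0.0015, 0, 0.01, 0, 0, 0.001, 0, 0.01, 0, 0, 0, 0, 0.01, 0, 0, 0, 0, 0.01],
)

```text
time_s: 12.3
position: [0.6403, 0.0735, 0.1314]
tool_rot: [[0.0, 1.0, 0.001], [1.0, -0.0, -0.0], [-0.0, 0.001, -1.0]]
ft_force: [-1.5, 0.5, 4.7]
grip_width: 0.0208
gripper_force: 39.6
```

Request:
jog_arm(
  steps=[0, 0, 0, 0, 0.03, 0, 0, 0, 0, 0.035, 0, 0, 0, 0, 0.05, 0, 0, 0, 0, 0.05, 0, 0, -0.01, 0, 0.05, 0, 0, -0.03, 0, 0.05, 0, 0, -0.035, 0, 0.05],
)

```text
time_s: 13.0
position: [0.6398, 0.0735, 0.2065]
tool_rot: [[0.0, 1.0, -0.002], [1.0, -0.0, 0.0], [0.0, -0.002, -1.0]]
ft_force: [0.9, -0.6, 0.6]
grip_width: 0.0498
gripper_force: 0.0
```

Request:
jog_arm(
  steps=[-0.006, -0.02, 0, 0, 0.05, -0.012, -0.03, 0, 0, 0.05, -0.012, -0.03, 0, 0, 0.05, -0.012, -0.03, 0, 0, 0.05, -0.012, -0.03, 0, 0, 0.05, -0.012, -0.03, 0, 0, 0.05, 0, 0, 0, 0, 0.05, 0, 0, 0, 0, 0.05],
)

```text
time_s: 13.8
position: [0.4705, 0.0073, 0.2068]
tool_rot: [[0.001, 1.0, 0.002], [1.0, -0.001, -0.0], [-0.0, 0.002, -1.0]]
ft_force: [0.1, 0.0, 0.2]
grip_width: 0.05
gripper_force: 0.0
```

```bash
python3 - <<'E'
from h import *
w=grab('wrist','w3');print(proj(w,[.470,.0076,.111]),proj(w,[.64,.0735,.148]))
E
```

```text
[314.5563 241.5436] [640.0979 141.3633]
```

View pics/w3.png

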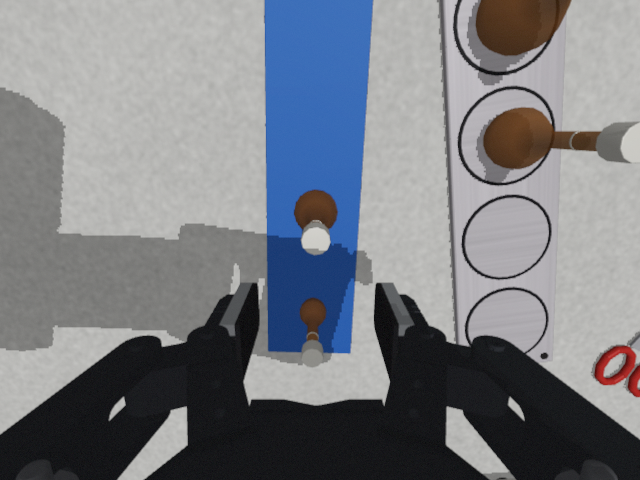

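The 50 ml flask stands in ring 3. The 25 ml cap is at (315,241), as predicted (314.6,241.5).

Request:
jog_arm(
  steps=[0, 0, 0.03, 0, 0.05, 0, 0, 0.03, 0, 0.05, 0, 0, 0.03, 0, 0.05, 0, 0, 0.015, 0, 0.05, 0, 0, 0.007, 0, 0.05, 0, 0, 0, 0, 0.05, 0, 0, 0, 0, 0.01, 0, 0, 0, 0, 0.01, 0, 0, 0, 0, 0.01, 0, 0, 0, 0, 0.01],
)

```text
time_s: 14.85
position: [0.4707, 0.0074, 0.0947]
tool_rot: [[0.0, 1.0, 0.002], [1.0, -0.0, -0.0], [-0.0, 0.002, -1.0]]
ft_force: [-1.2, -0.8, 6.4]
grip_width: 0.0185
gripper_force: 39.1
```

Request:
jog_arm(
  steps=[0, 0, 0, 0, 0.01, 0, 0, 0, 0, 0.01, 0, 0, -0.01, 0, 0.01, 0, 0, -0.02, 0, 0.01, 0, 0, 0, 0, 0.01],
)

```text
time_s: 15.35
position: [0.4712, 0.0073, 0.1261]
tool_rot: [[-0.0, 1.0, 0.004], [1.0, 0.0, -0.001], [-0.001, 0.004, -1.0]]
ft_force: [-0.0, -0.1, -0.8]
grip_width: 0.0189
gripper_force: 39.1
```

Request:
jog_arm(
  steps=[-0.001, 0.008, 0, 0, 0.01, -0.003, 0.018, 0, 0, 0.01, -0.003, 0.022, 0, 0, 0.01, -0.004, 0.024, 0, 0, 0.01, -0.004, 0.024, 0, 0, 0.01, -0.004, 0.024, 0, 0, 0.01, -0.003, 0.024, 0, 0, 0.01, -0.003, 0.02, 0, 0, 0.01, -0.002, 0.013, 0, 0, 0.01, -0.001, 0.006, 0, 0, 0.01],
)

```text
time_s: 16.35
position: [0.6541, -0.0208, 0.1224]
tool_rot: [[0.0, 1.0, -0.001], [1.0, -0.0, 0.0], [0.0, -0.001, -1.0]]
ft_force: [-0.4, -0.2, -1.3]
grip_width: 0.0184
gripper_force: 39.1
```

Request:
jog_arm(
  steps=[0, 0, 0, 0, 0.01, 0, 0, 0.01, 0, 0.01, 0, 0, 0.005, 0, 0.01, 0, 0, 0, 0, 0.01, 0, 0, 0, 0, 0.01],
)

```text
time_s: 16.85
position: [0.6529, -0.0205, 0.1088]
tool_rot: [[0.0, 1.0, -0.0], [1.0, -0.0, 0.0], [0.0, -0.0, -1.0]]
ft_force: [0.7, -0.2, -0.5]
grip_width: 0.0185
gripper_force: 39.1
```

Target z is 0.1017, so 7 mm more.

Request:
jog_arm(
  steps=[0, 0.001, 0.003, 0, 0.01, 0, 0, 0.002, 0, 0.01, 0, 0, 0.0015, 0, 0.01, 0, 0, 0.001, 0, 0.01, 0, 0, 0, 0, 0.01, 0, 0, 0, 0, 0.01],
)

```text
time_s: 17.45
position: [0.6543, -0.0206, 0.1018]
tool_rot: [[0.0, 1.0, 0.001], [1.0, -0.0, -0.0], [-0.0, 0.001, -1.0]]
ft_force: [-0.8, 0.2, 4.6]
grip_width: 0.0184
gripper_force: 39.4
```

Request:
jog_arm(
  steps=[0, 0, 0, 0, 0.03, 0, 0, 0, 0, 0.035, 0, 0, 0, 0, 0.05, 0, 0, 0, 0, 0.05, 0, 0, -0.01, 0, 0.05, 0, 0, -0.03, 0, 0.05, 0, 0, -0.04, 0, 0.05],
)

```text
time_s: 18.15
position: [0.6535, -0.0204, 0.1814]
tool_rot: [[0.0, 1.0, -0.003], [1.0, -0.0, 0.001], [0.001, -0.003, -1.0]]
ft_force: [0.3, -0.9, 0.3]
grip_width: 0.0504
gripper_force: 0.0
```

Request:
jog_arm(
  steps=[-0.006, -0.02, 0, 0, 0.05, -0.012, -0.03, 0, 0, 0.05, -0.012, -0.03, 0, 0, 0.05, -0.012, -0.03, 0, 0, 0.05, -0.012, -0.03, 0, 0, 0.05, -0.012, -0.03, 0, 0, 0.05, -0.012, -0.017, 0, 0, 0.05, 0, 0, 0, 0, 0.05, 0, 0, 0, 0, 0.05],
)

```text
time_s: 19.05
position: [0.4677, -0.0987, 0.1821]
tool_rot: [[0.001, 1.0, 0.002], [1.0, -0.001, -0.0], [-0.0, 0.002, -1.0]]
ft_force: [-0.4, -0.2, -0.4]
grip_width: 0.0496
gripper_force: 0.0
```

```bash
python3 - <<'E'
from h import *
w=grab('wrist','w4');print(proj(w,[.467,-.0985,.091]),proj(w,[.654,-.0205,.118]))
E
```

```text
[314.3051 243.8637] [669.1312 117.5862]
```

View pics/w4.png

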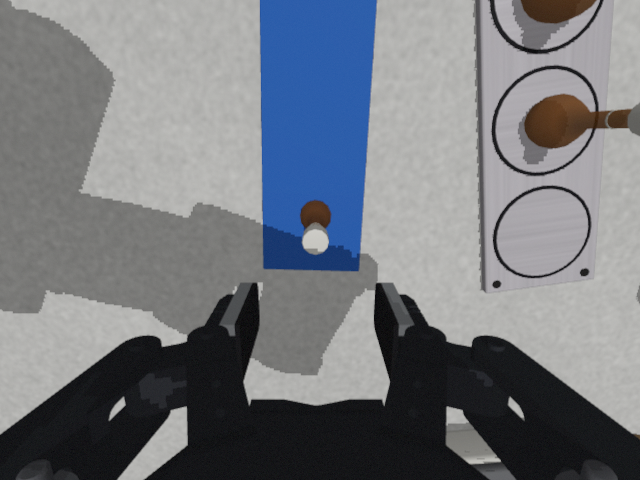

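The 25 ml flask stands in ring 2. The 10 ml cap is at (315,241), within about 1 mm of prediction.

Request:
jog_arm(
  steps=[0.001, 0, 0.03, 0, 0.05, 0, 0, 0.03, 0, 0.05, 0, 0, 0.025, 0, 0.05, 0, 0, 0.015, 0, 0.05, 0, 0, 0.006, 0, 0.05, 0, 0, 0, 0, 0.05, 0, 0, 0, 0, 0.01, 0, 0, 0, 0, 0.01, 0, 0, 0, 0, 0.01, 0, 0, 0, 0, 0.01],
)

```text
time_s: 20.1
position: [0.4676, -0.0978, 0.0761]
tool_rot: [[0.0, 1.0, 0.002], [1.0, -0.0, -0.001], [-0.001, 0.002, -1.0]]
ft_force: [0.7, -0.2, 6.7]
grip_width: 0.0163
gripper_force: 38.9
```

Request:
jog_arm(
  steps=[0, 0, 0, 0, 0.01, 0, 0, 0, 0, 0.01, 0, 0, -0.01, 0, 0.01, 0, 0, -0.02, 0, 0.01, 0, 0, 0, 0, 0.01],
)

```text
time_s: 20.6
position: [0.4681, -0.0979, 0.1076]
tool_rot: [[0.0, 1.0, 0.004], [1.0, -0.0, -0.002], [-0.002, 0.004, -1.0]]
ft_force: [-0.3, -0.4, -0.6]
grip_width: 0.0165
gripper_force: 39.0
```

Request:
jog_arm(
  steps=[-0.001, 0.008, 0, 0, 0.01, -0.001, 0.02, 0, 0, 0.01, -0.002, 0.025, 0, 0, 0.01, -0.002, 0.025, 0, 0, 0.01, -0.002, 0.026, 0, 0, 0.01, -0.002, 0.026, 0, 0, 0.01, -0.002, 0.025, 0, 0, 0.01, -0.002, 0.024, 0, 0, 0.01, -0.002, 0.015, 0, 0, 0.01, -0.001, 0.006, 0, 0, 0.01],
)

```text
time_s: 21.6
position: [0.6682, -0.1145, 0.1038]
tool_rot: [[-0.0, 1.0, -0.001], [1.0, 0.0, 0.001], [0.001, -0.001, -1.0]]
ft_force: [-0.4, -0.6, -0.1]
grip_width: 0.0163
gripper_force: 39.1
```

Request:
jog_arm(
  steps=[0, 0, 0, 0, 0.01, 0, 0, 0.01, 0, 0.01, 0, 0, 0.005, 0, 0.01, 0, 0, 0, 0, 0.01, 0, 0, 0, 0, 0.01],
)

```text
time_s: 22.1
position: [0.6669, -0.1145, 0.0903]
tool_rot: [[0.0, 1.0, -0.0], [1.0, -0.0, 0.0], [0.0, -0.0, -1.0]]
ft_force: [0.5, -1.4, -0.3]
grip_width: 0.0163
gripper_force: 39.1
```

Request:
jog_arm(
  steps=[0, 0.001, 0.003, 0, 0.01, 0, 0, 0.002, 0, 0.01, 0, 0, 0.0015, 0, 0.01, 0, 0, 0.001, 0, 0.01, 0, 0, 0, 0, 0.01, 0, 0, 0, 0, 0.01],
)

```text
time_s: 22.7
position: [0.6683, -0.1146, 0.0833]
tool_rot: [[0.0, 1.0, 0.001], [1.0, -0.0, -0.0], [-0.0, 0.001, -1.0]]
ft_force: [-0.6, -0.1, 4.0]
grip_width: 0.0165
gripper_force: 39.3
```

Request:
jog_arm(
  steps=[0, 0, 0, 0, 0.03, 0, 0, 0, 0, 0.035, 0, 0, 0, 0, 0.05, 0, 0, 0, 0, 0.05, 0, 0, -0.01, 0, 0.05, 0, 0, -0.03, 0, 0.05, 0, 0, -0.04, 0, 0.05, 0, 0, -0.04, 0, 0.05],
)

```text
time_s: 23.5
position: [0.6679, -0.1145, 0.2049]
tool_rot: [[0.0, 1.0, -0.0], [1.0, -0.0, 0.0], [0.0, -0.0, -1.0]]
ft_force: [0.5, -0.5, 0.4]
grip_width: 0.0503
gripper_force: 0.0
```

Request:
jog_arm(
  steps=[0, -0.04, 0, 0, 0.05, 0, -0.04, 0, 0, 0.05, 0, -0.04, 0, 0, 0.05, 0, -0.04, 0, 0, 0.05, 0, -0.04, 0, 0, 0.05, 0, -0.04, 0, 0, 0.05, 0, -0.02, 0, 0, 0.05, 0, 0, 0, 0, 0.05, 0, 0, 0, 0, 0.05],
)

```text
time_s: 24.4
position: [0.4088, -0.1148, 0.2037]
tool_rot: [[0.001, 1.0, 0.002], [1.0, -0.001, -0.001], [-0.001, 0.002, -1.0]]
ft_force: [0.0, -0.6, 0.7]
grip_width: 0.0497
gripper_force: 0.0
```

```bash
python3 - <<'E'
from h import *
t=grab('top');s=grab('side')
T=t['pixels'][165:300,215:400,::-1];S=s['pixels'][130:310,190:390,::-1]
cv2.imwrite('pics/fin.png',np.vstack([cv2.resize(T,(400,290),interpolation=3),cv2.resize(S,(400,310),interpolation=3)]))
R={'100':(.626,.1675,.18),'50':(.640,.0735,.148),'25':(.654,-.0205,.118),'10':(.668,-.1147,.098)}
for k,p in R.items():
    u,v=proj(t,p); b=[c for c,st in blobs(t,int(u)-9,int(v)-9,int(u)+10,int(v)+10,120)]
    print(k,'pred top',(u,v),'cap mid crop side',proj(s,(p[0],p[1],p[2]-.01)))
E
```

```text
100 pred top (np.float64(241.1400177202674), np.float64(210.62315684869696)) cap mid crop side [236.9465 227.5817]
50 pred top (np.float64(284.3598348766384), np.float64(204.87705634003513)) cap mid crop side [261.6806 208.5083]
25 pred top (np.float64(325.63145624810267), np.float64(199.28519981534228)) cap mid crop side [283.6602 190.9541]
10 pred top (np.float64(365.55182601803256), np.float64(193.36830642136252)) cap mid crop side [303.3573 172.3236]
```

View pics/fin.png

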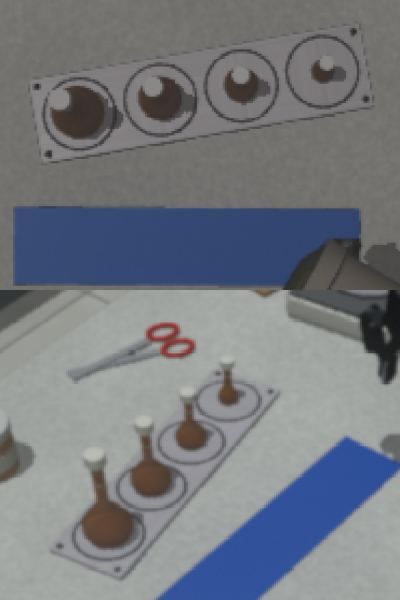

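The picture shows all four flasks upright in their rings, 100 to 10 ml from left to right. The caps in the top view are near (243,211), (286,206), (326,200) and (366,194), within about 2 px (4 mm) of prediction. I'll hand it in.

```bash
python3 -c "
from rig import env, viewer
print(env.close_job())"
```

```text
the job is handed in; nothing more can be done
None
```

I handed the job in with all four flasks standing upright in their rings, 10, 25, 50 and 100 ml counted from the ring nearest the balance; the last pictures put each within about 4 mm of its ring centre, though the hand-in printed no verdict.

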